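# Load the UV tool steriliser and slide its amber guard shut on both latches

### The job

Get the UV steriliser ready to run: first lift out the brown colour bottle with the red cap, which is too tall for the guard, and stand it upright on a free spot of the worktop; then lay the black probe thermometer flat, display up, on the steriliser's bed beside the ring cutter, and let go of it. Then slide the amber guard fully shut until both of its latches click down; its track is sticky with sugar and the guard binds when it gets crooked, so push it gently at its two black knobs in turn rather than forcing it. Leave the ring cutter and everything else on the worktop where they are.

Things in the scene. Friction and masses are not known exactly. Their poses are not given: they have to be found in the camera images.
- steriliser: White bench-top UV steriliser, fixed. Origin on the worktop under its middle; z up; x across it, away from the robot; y along its two rails (the guard closes towards -y, to the robot's right). Base x +-106, y -186 to +206 mm, deck 24 mm high; lamp housing y -186 to -130, 86 mm high, its latches (x +-65 to 93, out to y -94) 100 mm high. Rails: channels at x +-76 to 100 mm, 33 mm high.
- bed (a point): Centre of the perforated steel bed, on its surface, 24 mm above the worktop, 52 mm to -y of the steriliser's origin; same axes. Bed x +-75 mm, from y -78 mm (lamp) to the guard's front edge (-80 mm + opening; 80 mm when shut). 54 mm high under the guard. Brown bottle (too tall) and ring cutter stand on it, either way round; the bottle's side then takes the thermometer, its length along y.
- guard (a joint): How far the guard is open, m: 0 fully shut (on rubber buffers), 0.138 to 0.157 at the start. Amber hood 180 (x) x 160 (y) mm, top 82 mm above the worktop (its bars 89), open towards the housing. Drag like syrup, 70 N per m/s of sliding (7 N at 0.1 m/s), and up to about 5 N more for each latch in the last 17 mm. It stays where it is left. Over 60 N is forcing it.
- guard_rack (a joint): How crooked the guard stands in its rails, rad; positive: turned anticlockwise from above, its near knob ahead (nearer to shut), its far knob behind. A push at one knob slides the guard and turns it too, about 1 mrad per mm, that knob getting ahead; at about +-0.045 the runners bind and it stops until the other knob is pushed. 0 when shut.
- push_near (a point): Outermost (+y) point of the black upright push knob at the guard's end nearer the robot, 58 mm above the worktop: a round post 26 mm in diameter, 42 to 74 mm above the worktop, at steriliser x = -62 mm, y = 48 mm + opening. It moves with the guard; push it along the steriliser's -y.
- push_far (a point): The same for the black push knob at the far end (steriliser x = +62 mm).
- latch_near (a joint): Spring latch on the housing, on the side near the robot (x = -78 mm), steel with a red tab, rad: 0 down (at rest or caught), about 0.15 while the guard's steel bar lifts it. It clicks down by itself behind the bar when that end of the guard comes fully home. Not to be touched.
- latch_far (a joint): The same latch at the far side (x = +78 mm).
- colour_bottle: Round brown food-colour bottle with a red cap, upright, 94 mm tall: body 38 mm in diameter up to 62 mm, cap 24 mm above; 60 g. Origin: centre of the underside. The worktop ends 0.60 m ahead of the robot and 0.30 m to its right; right of the steriliser there is always a spot with 25 mm free round the bottle.
- thermometer: Black probe thermometer, a flat bar 42 (x) x 105 (y) x 19 mm, 90 g, lying display up on the worktop at any yaw. Origin: centre of the underside.
- ring_cutter: Tin ring cutter, a ring 52 mm in diameter and 34 mm tall standing on the bed; stays there. Origin: centre of the underside.
- tape_roll: Roll of paper tape lying flat, 95 mm in diameter, 25 mm tall, on the worktop; bystander. It lies right or left of the steriliser and the thermometer at the other place. Origin: centre of the underside.
- blue_bottle: Blue food-colour bottle with a black cap, upright, 33 mm in diameter, 81 mm tall; bystander. Origin: centre of the underside.
- yellow_bottle: Yellow food-colour bottle with a white cap, upright, 38 mm in diameter, 94 mm tall; bystander. Origin: centre of the underside.
- desk_fan: Small black desk fan, fixed bystander at the back right, foot 88 mm in diameter, head up to 120 mm wide, 174 mm tall. Origin: centre of the foot's underside.
There are look-alikes about, which are no part of the job. What is shaped like the colour_bottle but green is not meant.

How it is judged:
On the way, in this order (a step that is already met when the one before it is completed fails the run):
1. the brown bottle stands upright on the worktop, off the steriliser and let go (height (world z) of colour_bottle between -0.01 and 0.008 m and angle between colour_bottle's own z axis and vertical below 0.15 rad and linear speed of colour_bottle below 0.03 m/s and contact force between the fingers and colour_bottle below 0.3 N), for 0.2 s.
2. the thermometer lies flat on the bed, let go, the guard still open (all of step 1 and z of thermometer in the frame of bed between -0.006 and 0.006 m and angle between thermometer's own z axis and vertical below 0.12 rad and x of thermometer in the frame of bed between -0.058 and 0.058 m and y of thermometer in the frame of bed between -0.058 and 0.055 m and linear speed of thermometer below 0.03 m/s and contact force between the fingers and thermometer below 0.3 N and value of joint guard above 0.05 m), for 0.2 s.
At the end, for the whole second after the job is handed in: Guard within 4 mm of fully shut and square, both latches down; thermometer flat, display up, on the bed (centre within 58 mm across, 55 mm along of the bed's centre); brown bottle upright on the worktop; all released and at rest (all of step 1 and z of thermometer in the frame of bed between -0.006 and 0.006 m and angle between thermometer's own z axis and vertical below 0.12 rad and x of thermometer in the frame of bed between -0.058 and 0.058 m and y of thermometer in the frame of bed between -0.058 and 0.055 m and linear speed of thermometer below 0.03 m/s and contact force between the fingers and thermometer below 0.3 N and value of joint guard below 0.004 m and value of joint guard_rack between -0.03 and 0.03 rad and value of joint each of latch_near, latch_far below 0.05 rad and contact force between the fingers and steriliser below 0.3 N); the robot touches nothing.
It fails at once if the ring cutter was shoved or knocked over (moved more than 30 mm) (distance of ring_cutter from where it was at the start of the episode above 0.03 m).
It fails at once if a bystander on the worktop was moved more than 30 mm (distance of any of tape_roll, blue_bottle, yellow_bottle from where it was at the start of the episode above 0.03 m).
It fails at once if the guard was forced (more than 60 N) (contact force between the fingers and guard above 60 N).
It also fails if it takes over 67 s, if anything falls off the work surface, if the arm or the gripper's body presses on something with over 40 N, if the wrist force passes 120 N, or if a joint passes its speed limit or range.

### The arm

A 6-joint arm with a two-finger parallel gripper is mounted at the origin on the work surface; the furniture and walls round the work are solid. World frame = base frame: x ahead of the robot, y to its left, z up, the work surface at z = 0. Lengths are in m, angles in rad, forces in N, time in s.
With the tool pointing down it reaches from about 0.275 to 0.75 m from the base axis. Payload 10.2 kg.
Tool frame: the origin (TCP) lies where the fingers leave the gripper's body, on its centre line; the fingertips stand 73 mm ahead of it and the grasp point (between the pads) lies 54 mm ahead of it; z points along the fingers, y is the line along which they close (so a half turn about z gives the same grasp; the last joint's range is limited). The gripper opens to 85 mm and grips with 20 to 120 N. Pads are 22 mm wide; open, the fingers measure 114 mm over their backs; the gripper's body (76 mm by 85 mm) begins 54 mm behind the grasp point. The pads swing forward as they close: fully open they stand 13 mm farther back than shut.
Start: joints at [-1.457, 0.313, 1.498, -0, 1.331, -0.223], TCP at [0.173, -0.496, 0.304] pointing down, gripper open.
Joint ranges: [-2.94, 2.94], [-0.97, 2.17], [0.19, 2.56], [-1.23, 4.37], [0.02, 3.11], [-2.88, 2.88]. Speed limits (rad/s): [2.39, 2.39, 3.01, 3.14, 3.14, 3.14].

### API

Orientations are given as [roll, pitch, yaw] about the fixed x, y, z axes, in that order (R = Rz(yaw) Ry(pitch) Rx(roll)).
In Python, from rig import robot, vision, workorder gives the robot as it stands.
- The arm moves only by the tool play_rows, never from a script. Its arguments are lists of equal length, an entry for each row: "linear": the shift along the world's x, y, z in m, a list of three; "twist": the turn about the world's z in rad. A call has 1 to 20 rows; each row is the pose to reach, as a shift and turn from the pose commanded when the call began; what a row does not reach only later rows make up. A row lasts 1/10 s, in which the tool goes at most 50 mm and 8.59 degrees, less where a joint would pass 70% of its speed; a pose out of reach is approached as far as the arm can. A call with a gripper value outside its range is refused whole. "gripper" is the closure, from -1 (fully open) to 1 (shut), set as the call begins (left out, the last holds). The fingers move at their own pace and stop on an object; the grip force is fixed at half the most. Time passes only in rows, so rows that repeat a pose let the fingers close. It gives the time, the measured TCP pose, the force, the opening and the grip force at its end, in the units of the state.
- robot.state(): the state, without advancing time (a new reading comes with each control period).
- vision.grab_frame(name): name is "scene" or "top" or "wrist"; returns (picture, depth): 480x640x3 uint8, red, green, blue; 480x640 float32, m along the optical axis (not along the pixel's ray), 0 where there is no reading.
- vision.camera_model(name): a dict with "intrinsics" (3x3 intrinsics, pixels), "R" (3x3) and "t" (3): a world point X has camera coordinates R X + t. Camera axes: x right, y down, z forward; pixel columns grow to the right and rows downward; lengths in m; the calibration is good to about 2 mm. A picture is of the moment at which its call begins: read the wrist's pose just before it. camera_model takes no time and is no camera call; for the wrist camera it gives the pose at the moment of the call.
- workorder.job_done(): hands the job in; it is judged then, once.
The state is a dict: "time": time; "joints": joint angles; "joint_vel": joint speeds; "joint_efforts": joint torques, N m; "ee_pos": TCP position; "tcp_rot": TCP orientation; "wrist_force": force on the tool from outside, world axes, zero at the start; "moment": the same for the moment, N m; "width": finger opening in m; "grasp_force": force on a finger pad.
Only numpy, scipy, OpenCV 4.12 (cv2) and the standard library are available. Lean on these libraries where they do the work, as an engineer would, in place of code of your own. Each camera call takes 0.05 s, during which the arm holds its last target. There are 200 camera calls.

## Working session

There is one attempt and no reset: what is moved stays moved. The work goes in short steps, Python scripts to look and compute and a tool call to move; the robot and the scene stay as the last step left them, time stands still between calls to the robot, and variables do not carry over. Pictures are saved under pics/ and viewed, at most 10 in all, crops included, and the job is handed in when it is done.

Besides the shell and the picture viewer there is one more tool, called after "Call:" as name(argument=value, ...) on one line, values as JSON. play_rows: Moves the arm, as the interface text tells. Its arguments: {"type":"object","properties":{"linear":{"type":"array","items":{"type":"array","items":{"type":"number"}}},"twist":{"type":"array","items":{"type":"number"}},"gripper":{"type":"number"}},"required":["linear","twist"]}

```bash
ls; mkdir -p pics; cat > h.py <<'E'
from rig import robot, vision, workorder
import numpy as np, cv2
def grab(n):
    m=vision.camera_model(n); im,d=vision.grab_frame(n); return im,d,{k:np.array(v) for k,v in m.items()}
def save(im,f): cv2.imwrite('pics/'+f,im[:,:,::-1])
def ray(m,u,v,z):
    d=m['R'].T@np.linalg.inv(m['intrinsics'])@np.array([u,v,1.]); c=-m['R'].T@m['t']
    return c+d*(z-c[2])/d[2]
def cloud(d,m):
    v,u=np.mgrid[:480,:640]; K=m['intrinsics']
    P=np.stack([(u-K[0,2])/K[0,0]*d,(v-K[1,2])/K[1,1]*d,d],-1)
    return (P-m['t'])@m['R']
E
python3 - <<'E'
from h import *
for n in ('top','scene'):
    im,d,m=grab(n); save(im,n+'0.png'); np.savez(n+'0.npz',im=im,d=d,**m)
    print(n,-m['R'].T@m['t'],m['intrinsics'][0,0],(d>0).mean())
print(robot.state())
E
```

```text
pics
top [0.22215049 0.10972522 1.53430166] 546.2185618920751 0.995908203125
scene [-0.12976833 -0.42354108  0.55364847] 445.0766097487084 0.99603515625
{'time': 0.1, 'joints': array([-1.45738534e+00,  3.13373775e-01,  1.49837365e+00,  1.36616766e-06,
        1.33099188e+00, -2.23363365e-01]), 'joint_vel': array([-0.00133707, -0.00045607, -0.00325516,  0.00075811,  0.00151773,
       -0.00043274]), 'joint_efforts': array([ 3.20016436e-03, -4.12895143e+01, -2.60142606e+01, -1.15797206e-04,
        2.96381324e-03, -2.93082064e-05]), 'ee_pos': array([ 0.17347257, -0.49535118,  0.30339791]), 'tcp_rot': array([-3.14047478e+00, -2.55289418e-04,  3.36773883e-01]), 'wrist_force': array([-0.00602225, -0.07413047,  0.03354522]), 'moment': array([-0.00946899,  0.03970727, -0.03496345]), 'grasp_force': 0.0, 'width': 0.08561235405566966}
```

View pics/top0.png

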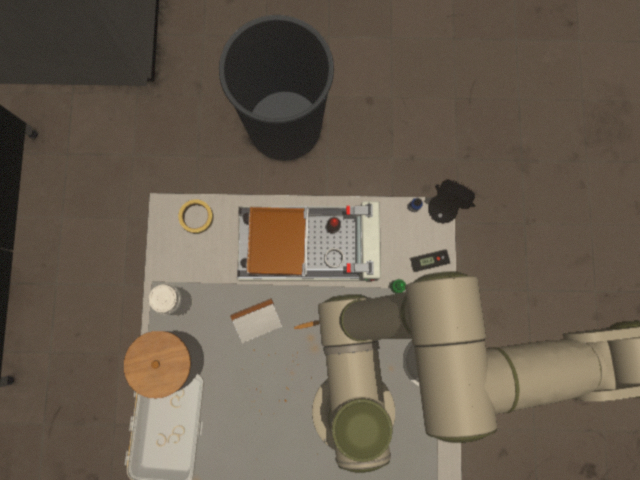

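View pics/scene0.png

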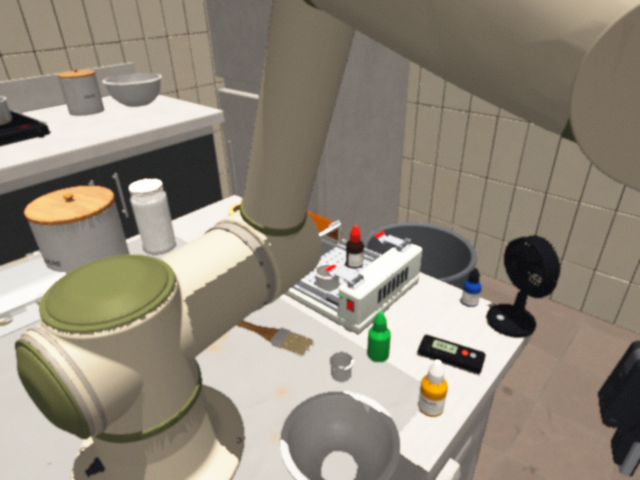

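Top view: steriliser at cols 238–380, rows 204–280; brown bottle with red cap (334,225), ring cutter (333,258), knobs (243,234)/(243,262), thermometer (431,261) right, tape ring (195,216) left, blue (415,204), green (398,286). Scene view: yellow bottle (433,390), the fan at back right. Now I measure them.

```bash
python3 - <<'E'
from h import *
def load(n):
    z=np.load(n+'0.npz'); return z['im'],z['d'],{k:z[k] for k in('intrinsics','R','t')}
for n in('top','scene'):
    im,d,m=load(n); P=cloud(d,m); hsv=cv2.cvtColor(im,cv2.COLOR_RGB2HSV); H,S,V=cv2.split(hsv)
    masks=dict(red=((H<6)|(H>174))&(S>180)&(V>90),green=(abs(H.astype(int)-60)<15)&(S>150)&(V>60),blue=(abs(H.astype(int)-115)<12)&(S>120)&(V>40),yel=(abs(H.astype(int)-20)<6)&(S>170)&(V>140),amber=(abs(H.astype(int)-12)<6)&(S>180),dark=(V<60))
    for k,mk in masks.items():
        mk=mk&(P[...,2]>-.02)&(P[...,2]<.2)&(P[...,0]>.2)&(P[...,0]<.65)&(P[...,1]<.4)&(P[...,1]>-.4)
        c,l,s,ce=cv2.connectedComponentsWithStats(mk.astype(np.uint8))
        for i in range(1,c):
            if s[i,4]>=8: print(n,k,s[i],ce[i].round(1),np.median(P[l==i],0).round(3), 'min',P[l==i].min(0).round(3),'max',P[l==i].max(0).round(3))
im,d,m=load('top')
cv2.imwrite('pics/topz.png',cv2.resize(im[190:300,225:475,::-1],None,fx=3.2,fy=3.2,interpolation=cv2.INTER_CUBIC))
P=cloud(d,m)
# housing by height
hz=(P[...,2]>.078)&(P[...,2]<.092)&(P[...,0]>.25); hz[:,:350]=0; hz[:,395:]=0; hz[:195]=0; hz[285:]=0
v,u=np.nonzero(hz); print(u.min(),u.max(),v.min(),v.max()); print(cv2.minAreaRect(P[hz][:,:2].astype(np.float32)))
hb=(P[...,2]>.015)&(P[...,0]>.2); hb[:,:232]=0;hb[:,384:]=0;hb[:198]=0;hb[283:]=0
print(cv2.minAreaRect(P[hb][:,:2].astype(np.float32)))
E
```

```text
top red [347 207   2   7  14] [347.5 210. ] [0.536 0.024 0.096] min [0.526 0.022 0.094] max [0.544 0.026 0.103]
top red [333 219   4   6  14] [334.2 220.9] [0.501 0.061 0.116] min [0.494 0.055 0.107] max [0.506 0.063 0.124]
top red [347 264   3   8  21] [348. 268.] [0.378 0.022 0.097] min [0.37  0.019 0.089] max [0.389 0.025 0.102]
top amber [ 251  209   53   54 1709] [275.1 227.8] [0.49  0.22  0.081] min [0.393 0.143 0.071] max [0.54  0.285 0.093]
top amber [285 246   6   8  16] [287.3 249.9] [0.425 0.185 0.082] min [0.418 0.177 0.078] max [0.437 0.19  0.087]
top amber [280 253   7   8  22] [282.7 256.6] [0.407 0.196 0.08 ] min [0.399 0.187 0.076] max [0.418 0.204 0.088]
top amber [269 256   9   5  11] [273.4 258.1] [0.404 0.22  0.08 ] min [0.398 0.211 0.076] max [0.409 0.233 0.085]
top dark [ 429  180   46   42 1251] [450.  200.3] [ 0.565 -0.251  0.119] min [ 0.525 -0.309  0.003] max [ 0.609 -0.209  0.181]
top dark [414 199   7   7  36] [417.  202.1] [ 0.566 -0.168  0.071] min [ 0.559 -0.177  0.054] max [ 0.574 -0.163  0.086]
top dark [327 222  11  10  39] [330.3 228. ] [0.489 0.07
[... 2140 characters left out ...]
11] [388.6 288.3] [ 0.445 -0.066  0.056] min [ 0.442 -0.067  0.05 ] max [ 0.448 -0.065  0.067]
scene dark [384 287   2  10  15] [384.3 291. ] [ 0.43  -0.066  0.058] min [ 0.428 -0.067  0.047] max [ 0.434 -0.065  0.069]
scene dark [379 291   2  10  16] [379.4 295.1] [ 0.414 -0.067  0.059] min [ 0.411 -0.068  0.049] max [ 0.419 -0.065  0.069]
scene dark [419 336  65  37 926] [452.1 355.9] [ 0.402 -0.225  0.019] min [ 0.382 -0.268  0.005] max [ 0.439 -0.164  0.022]
350 380 201 278
((0.45918354392051697, -0.024248410016298294), (0.21086378395557404, 0.08154318481683731), 0.21054917573928833)
((0.392353355884552, 0.13026759028434753), (0.3410526216030121, 0.39226067066192627), 0.9702258110046387)
```

View pics/topz.png

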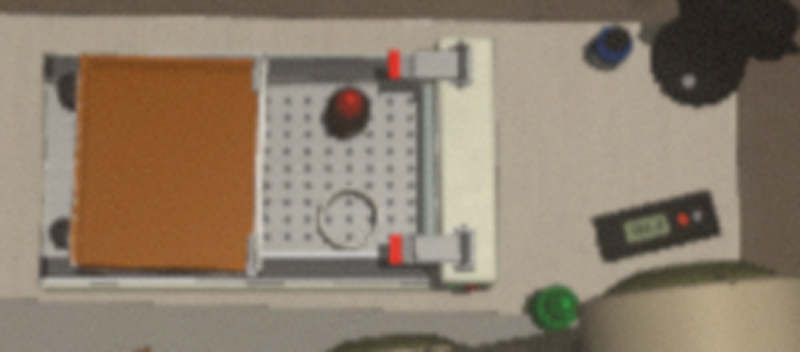

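```bash
python3 - <<'E'
from h import *
z=np.load('top0.npz'); im,d,m=z['im'],z['d'],{k:z[k] for k in('intrinsics','R','t')}
P=cloud(d,m); V=im.max(-1)
mk=((V<75)&(P[...,2]>.003)&(P[...,2]<.03)).astype(np.uint8); mk[:,:408]=0;mk[:,455:]=0;mk[:245]=0;mk[:]=mk; mk[274:]=0
pts=cv2.findContours(mk,0,1)[0]; c=max(pts,key=cv2.contourArea)[:,0].astype(float)
w=np.array([ray(m,u,v,.019)[:2] for u,v in c],np.float32); print('therm',cv2.minAreaRect(w))
print('cap',ray(m,334.2,221.,.116))
s=np.load('scene0.npz'); ms={k:s[k] for k in('intrinsics','R','t')}
print('cap scene, axis mid',ray(ms,354.9,228,.114))
print('ring',ray(m,225+347/3.2,190+218/3.2,.058))
for q in((66,90),(61,233)): print('knob',ray(m,225+q[0]/3.2,190+q[1]/3.2,.074))
# guard edges
for q in((79,57),(72,270),(262,60),(252,270)): print('guard corner',ray(m,225+q[0]/3.2,190+q[1]/3.2,.082))
for q in((42,60),(42,285)): print('base corner',ray(m,225+q[0]/3.2,190+q[1]/3.2,.024))
for q in((494,40),(494,285)): print('housing corner',ray(m,225+q[0]/3.2,190+q[1]/3.2,.086))
E
```

```text
therm ((0.4115879535675049, -0.21111103892326355), (0.037005409598350525, 0.10334945470094681), 14.205687522888184)
cap [0.50045484 0.06012247 0.116     ]
cap scene, axis mid [0.50455824 0.06087585 0.114     ]
ring [0.4088604  0.05928875 0.058     ]
knob [0.5131721  0.29991202 0.074     ]
knob [0.39073919 0.29999071 0.074     ]
guard corner [0.54027119 0.28880411 0.082     ]
guard corner [0.3589578  0.28873827 0.082     ]
guard corner [0.53993677 0.13346248 0.082     ]
guard corner [0.3610596  0.13887693 0.082     ]
base corner [0.54979466 0.32849285 0.024     ]
base corner [0.35105483 0.32138202 0.024     ]
housing corner [ 0.55927827 -0.06318508  0.086     ]
housing corner [ 0.35100737 -0.06230266  0.086     ]
```

Call:
play_rows(linear=[[0.008,0.013,-0.001],[0.03,0.05,-0.003],[0.054,0.09,-0.006],[0.078,0.13,-0.009],[0.102,0.172,-0.012],[0.126,0.213,-0.015],[0.15,0.254,-0.018],[0.174,0.295,-0.021],[0.198,0.336,-0.024],[0.222,0.377,-0.027],[0.246,0.418,-0.03],[0.27,0.459,-0.033],[0.294,0.499,-0.036],[0.315,0.535,-0.038],[0.325,0.55,-0.04],[0.3285,0.556,-0.04],[0.3285,0.556,-0.04],[0.3285,0.556,-0.04]], twist=[0,-0.03,-0.06,-0.09,-0.12,-0.15,-0.18,-0.21,-0.24,-0.27,-0.3,-0.32,-0.337,-0.337,-0.337,-0.337,-0.337,-0.337], gripper=-1)

```text
time: 1.9
ee_pos: [0.5014, 0.0599, 0.264]
tcp_rot: [3.141, 0.0, -0.001]
wrist_force: [0.2, 0.5, -0.6]
width: 0.0855
grasp_force: 0.0
```

```bash
python3 - <<'E'
from h import *
s=robot.state(); print(s['time'],s['ee_pos'],s['tcp_rot'],s['joints'])
im,d,m=grab('wrist'); save(im,'w1.png'); np.savez('wrist1.npz',im=im,d=d,**m)
P=cloud(d,m); H,S,V=cv2.split(cv2.cvtColor(im,cv2.COLOR_RGB2HSV))
mk=((H<6)|(H>174))&(S>170)&(V>70)
c,l,st,ce=cv2.connectedComponentsWithStats(mk.astype(np.uint8))
for i in range(1,c):
    if st[i,4]>40: print(st[i],ce[i],np.median(P[l==i],0),P[l==i].max(0),P[l==i].min(0))
E
```

```text
1.9 [0.5014408  0.05993261 0.26399964] [ 3.14146127e+00  1.65928079e-04 -8.31213312e-04] [-1.13366386e-01  3.04565741e-01  1.61724068e+00 -1.58863252e-04
  1.21993636e+00  1.45831576e+00]
[376 169  15  38 464] [383.44181034 186.34698276] [0.53864363 0.02246955 0.09726839] [0.57749566 0.05998505 0.33378346] [0.52601578 0.01863407 0.09528442]
[370 390  12  26 298] [375.61073826 402.76845638] [0.38243489 0.02074668 0.09733853] [0.57749566 0.05998505 0.33378346] [0.37041754 0.01647531 0.09573035]
```

View pics/w1.png

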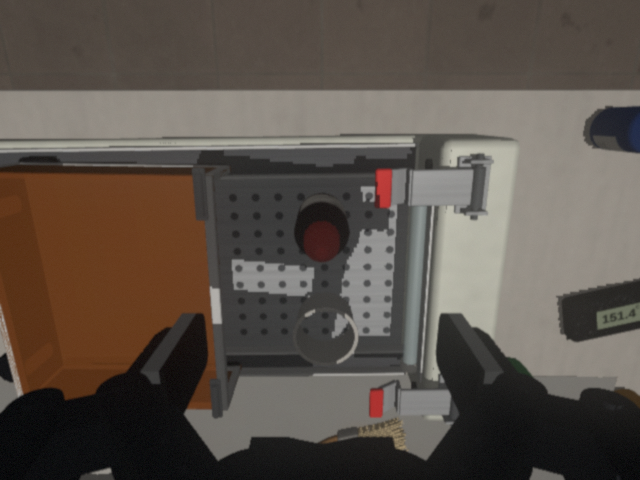

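```bash
python3 - <<'E'
from h import *
z=np.load('wrist1.npz'); im,d,m=z['im'],z['d'],{k:z[k] for k in('intrinsics','R','t')}
P=cloud(d,m)
print('cap',ray(m,321,241,.118),P[241,321], 'shoulder',ray(m,322,230,.086))
q=P[(P[...,2]>.112)&(P[...,2]<.125)]; q=q[(abs(q[:,0]-.5)<.03)&(abs(q[:,1]-.06)<.03)]; print('cap pts',len(q),q.mean(0),q.min(0),q.max(0))
print('ring top',ray(m,325.5,336,.058))
b=P[(P[...,2]>.084)&(P[...,2]<.092)]; b=b[(b[:,1]>.1)&(b[:,1]<.2)]; print('bar',b.min(0),b.max(0)); 
for x in(.40,.45,.5,.53):
    t=b[abs(b[:,0]-x)<.006]; print(x,len(t),t.min(0) if len(t) else '')
E
```

```text
cap [0.51037882 0.06004725 0.118     ] [0.50870146 0.0600488  0.11260723] shoulder [0.50792163 0.05940957 0.086     ]
cap pts 340 [0.50377567 0.05986012 0.11574877] [0.49678532 0.05352347 0.11200099] [0.50924807 0.06655164 0.11963913]
ring top [0.4131077  0.05646937 0.058     ]
bar [0.35846298 0.13031968 0.0840015 ] [0.5476801  0.19625024 0.09048538]
0.4 5 [0.39414461 0.13330762 0.08402578]
0.45 10 [0.44452285 0.13167932 0.08402109]
0.5 10 [0.49498828 0.13075536 0.08402947]
0.53 222 [0.52401477 0.13050891 0.08405821]
```

Call:
play_rows(linear=[[0.001,0,-0.015],[0.003,0,-0.045],[0.003,0,-0.08],[0.003,0,-0.11],[0.003,0,-0.126],[0.003,0,-0.132],[0.003,0,-0.132]], twist=[0,0,0,0,0,0,0])

```text
time: 2.65
ee_pos: [0.5048, 0.0599, 0.1319]
tcp_rot: [-3.142, 0.001, -0.001]
wrist_force: [-0.3, 1.0, 0.3]
width: 0.0855
grasp_force: 0.0
```

Call:
play_rows(linear=[[0,0,0],[0,0,0],[0,0,0],[0,0,0],[0,0,0],[0,0,0],[0,0,0],[0,0,0.01],[0,0,0.02]], twist=[0,0,0,0,0,0,0,0,0], gripper=0.4)

```text
time: 3.55
ee_pos: [0.5049, 0.0605, 0.1527]
tcp_rot: [-3.142, 0.0, -0.0]
wrist_force: [0.3, -0.4, -0.8]
width: 0.0362
grasp_force: 59.9
```

Call:
play_rows(linear=[[0,0,0.03],[0,0,0.07],[0,0,0.1],[0,-0.015,0.115],[-0.003,-0.05,0.115],[-0.007,-0.09,0.115],[-0.011,-0.13,0.115],[-0.014,-0.17,0.11],[-0.015,-0.193,0.09],[-0.015,-0.2,0.06],[-0.015,-0.2,0.025],[-0.015,-0.2,-0.005],[-0.015,-0.2,-0.025],[-0.015,-0.2,-0.036],[-0.015,-0.2,-0.041],[-0.015,-0.2,-0.043],[-0.015,-0.2,-0.043]], twist=[0,0,0,0,0,0,0,0,0,0,0,0,0,0,0,0,0])

```text
time: 5.25
ee_pos: [0.4903, -0.1397, 0.1097]
tcp_rot: [3.141, -0.001, -0.0]
wrist_force: [0.6, 0.4, -0.3]
width: 0.0365
grasp_force: 60.1
```

```bash
python3 - <<'E'
from h import *
s=robot.state(); print(s['time'],s['ee_pos'],s['wrist_force'])
im,d,m=grab('scene'); save(im[200:440,290:610],'s2.png')
P=cloud(d,m); H,S,V=cv2.split(cv2.cvtColor(im,cv2.COLOR_RGB2HSV))
mk=((H<6)|(H>174))&(S>170)&(V>70)
c,l,st,ce=cv2.connectedComponentsWithStats(mk.astype(np.uint8))
for i in range(1,c):
    if st[i,4]>20: print(st[i],np.median(P[l==i],0).round(3),P[l==i].max(0).round(3))
E
```

```text
5.25 [ 0.49032978 -0.13965684  0.10965674] [ 0.55173648  0.35359005 -0.29815664]
[375 232  10   6  33] [0.54  0.024 0.098] [1.193 0.451 0.1  ]
[326 266   9   5  26] [0.379 0.021 0.098] [0.431 0.071 0.099]
[430 275  13  19 182] [ 0.482 -0.142  0.079] [ 0.502 -0.121  0.097]
[348 301   5   9  39] [ 0.354 -0.047  0.063] [ 0.356 -0.042  0.07 ]
[461 350   8   6  35] [ 0.42  -0.234  0.02 ] [ 0.428 -0.228  0.022]
```

View pics/s2.png

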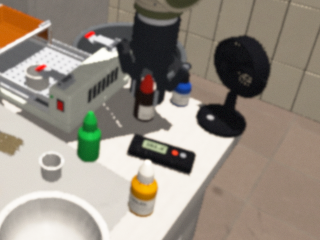

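Brown bottle held upright just above the worktop between housing and blue bottle (crop (147,95)); thermometer, yellow and green bottles undisturbed.

Call:
play_rows(linear=[[0,0,-0.001],[0,0,-0.002],[0,0,-0.002]], twist=[0,0,0])

```text
time: 5.6
ee_pos: [0.4905, -0.1397, 0.1087]
tcp_rot: [3.141, -0.002, 0.0]
wrist_force: [-5.0, 1.9, 14.8]
width: 0.0363
grasp_force: 62.0
```

Call:
play_rows(linear=[[0,0,0],[0,0,0],[0,0,0],[0,0,0],[0,0,0.02],[0,0,0.05],[0,0,0.09],[0,0,0.12],[0,0,0.14],[0,0,0.145]], twist=[0,0,0,0,0,0,0,0,0,0], gripper=-0.7)

```text
time: 6.6
ee_pos: [0.4905, -0.1397, 0.2539]
tcp_rot: [3.14, -0.003, -0.0]
wrist_force: [0.3, -1.2, -0.2]
width: 0.0728
grasp_force: 0.0
```

Call:
play_rows(linear=[[-0.005,-0.005,0],[-0.015,-0.013,0],[-0.025,-0.022,0],[-0.035,-0.031,0],[-0.045,-0.04,0],[-0.055,-0.049,0],[-0.065,-0.058,0],[-0.072,-0.065,0],[-0.078,-0.071,0],[-0.079,-0.073,0],[-0.079,-0.073,0],[-0.079,-0.073,0],[-0.079,-0.073,0],[-0.079,-0.073,0]], twist=[0.14,0.28,0.42,0.56,0.7,0.84,0.98,1.12,1.26,1.4,1.54,1.68,1.819,1.819], gripper=-0.7)

```text
time: 8.0
ee_pos: [0.4108, -0.2124, 0.2508]
tcp_rot: [-3.141, -0.002, 1.82]
wrist_force: [0.2, -0.7, 0.2]
width: 0.0729
grasp_force: 0.0
```

```bash
python3 - <<'E'
from h import *
s=robot.state(); print(s['time'],s['ee_pos'],s['tcp_rot'],s['joints'])
im,d,m=grab('wrist'); save(im,'w3.png'); np.savez('wrist3.npz',im=im,d=d,**m)
P=cloud(d,m)
mk=((P[...,2]>.013)&(P[...,2]<.024)&(abs(P[...,0]-.41)<.08)&(abs(P[...,1]+.213)<.08)&(im.max(-1)<90)).astype(np.uint8)
mk=cv2.morphologyEx(mk,cv2.MORPH_OPEN,np.ones((3,3)))
c=max(cv2.findContours(mk,0,1)[0],key=cv2.contourArea)[:,0]
w=np.array([ray(m,u,v,.019)[:2] for u,v in c],np.float32); print(cv2.minAreaRect(w))
im,d,m=grab('scene'); P=cloud(d,m); H,S,V=cv2.split(cv2.cvtColor(im,cv2.COLOR_RGB2HSV))
mk=((H<6)|(H>174))&(S>170)&(V>70)
c,l,st,ce=cv2.connectedComponentsWithStats(mk.astype(np.uint8))
for i in range(1,c):
    if st[i,4]>20: print(st[i],np.median(P[l==i],0).round(3),P[l==i].max(0).round(3))
E
```

```text
8.0 [ 0.41075163 -0.21235705  0.25084102] [-3.14056384e+00 -1.52048737e-03  1.81994360e+00] [-7.31393376e-01  2.28542433e-01  1.75521310e+00 -9.24916565e-06
  1.15967295e+00 -9.80537725e-01]
((0.41293349862098694, -0.21326801180839539), (0.041116971522569656, 0.10133350640535355), 14.471878051757812)
[375 232  10   6  33] [0.541 0.025 0.098] [1.197 0.448 0.1  ]
[326 266   9   5  26] [0.38  0.021 0.098] [0.43 0.07 0.1 ]
[431 274  12  21 183] [ 0.483 -0.143  0.078] [1.339 0.26  0.096]
[348 301   5   9  40] [ 0.353 -0.047  0.063] [ 0.356 -0.042  0.07 ]
[462 350   6   5  28] [ 0.421 -0.234  0.02 ] [ 0.428 -0.228  0.022]
```

View pics/w3.png

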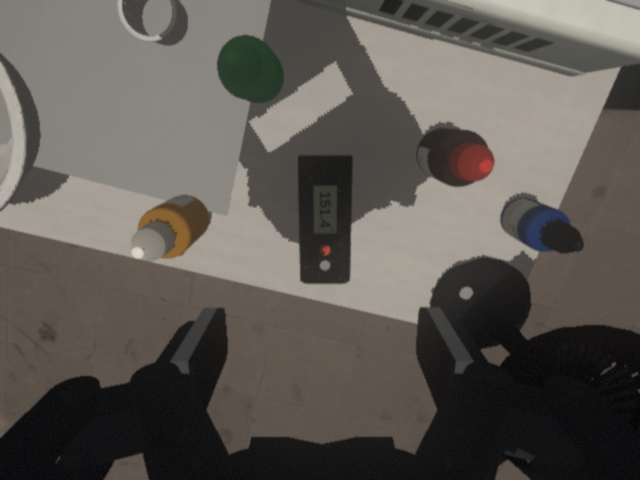

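The brown bottle stands at (455,160) by the blue one; thermometer display up at (325,219), lined up with the fingers.

Call:
play_rows(linear=[[0.001,-0.001,-0.015],[0.002,-0.001,-0.045],[0.002,-0.001,-0.085],[0.002,-0.001,-0.12],[0.002,-0.001,-0.145],[0.002,-0.001,-0.162],[0.002,-0.001,-0.171],[0.002,-0.001,-0.175],[0.002,-0.001,-0.175]], twist=[0,0,0,0,0,0,0,0,0], gripper=-0.7)

```text
time: 9.0
ee_pos: [0.413, -0.2136, 0.077]
tcp_rot: [-3.142, 0.0, 1.818]
wrist_force: [-0.1, -0.2, -0.2]
width: 0.0725
grasp_force: 0.0
```

Call:
play_rows(linear=[[0,0,0],[0,0,0],[0,0,0],[0,0,0],[0,0,0],[0,0,0],[0,0,0.01],[0,0,0.03]], twist=[0,0,0,0,0,0,0,0], gripper=0.3)

```text
time: 9.8
ee_pos: [0.4126, -0.2132, 0.1071]
tcp_rot: [-3.14, -0.002, 1.819]
wrist_force: [0.0, -0.3, -0.8]
width: 0.0405
grasp_force: 60.7
```

Call:
play_rows(linear=[[0,0,0.03],[0,0.005,0.07],[0.005,0.02,0.11],[0.015,0.05,0.13],[0.025,0.09,0.135],[0.036,0.13,0.135],[0.047,0.17,0.135],[0.058,0.21,0.135],[0.068,0.245,0.135],[0.076,0.27,0.135],[0.079,0.28,0.13],[0.079,0.2835,0.11],[0.079,0.2835,0.08],[0.079,0.2835,0.05],[0.079,0.2835,0.028],[0.079,0.2835,0.015],[0.079,0.2835,0.015]], twist=[0,0,-0.02,-0.06,-0.1,-0.14,-0.18,-0.22,-0.248,-0.248,-0.248,-0.248,-0.248,-0.248,-0.248,-0.248,-0.248])

```text
time: 11.5
ee_pos: [0.4911, 0.0694, 0.1206]
tcp_rot: [-3.138, -0.0, 1.57]
wrist_force: [0.0, -0.7, -0.3]
width: 0.0402
grasp_force: 60.7
```

```bash
python3 - <<'E'
from h import *
s=robot.state(); print(s['time'],s['ee_pos'],s['tcp_rot'],s['joints'],s['wrist_force'])
im,d,m=grab('wrist'); save(im,'w4.png'); np.savez('wrist4.npz',im=im,d=d,**m)
E
```

```text
11.5 [0.49107832 0.06938047 0.12058717] [-3.13813768e+00 -1.87936939e-04  1.57008923e+00] [-9.62940579e-02  4.84412014e-01  1.78822407e+00 -1.86280886e-04
  8.72413722e-01 -9.54672642e-02] [ 0.02845198 -0.70983176 -0.25056788]
```

View pics/w4.png

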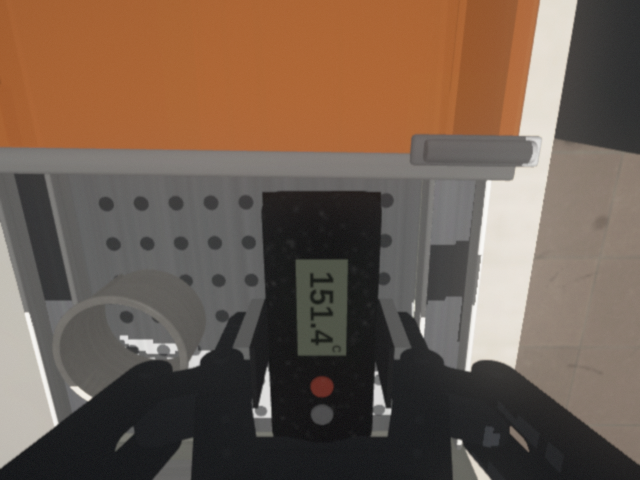

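Thermometer at cols 263–382, right of the ring cutter (130,335), clear of the guard's front edge (row 165) and far rail.

Call:
play_rows(linear=[[0,0,-0.008],[0,0,-0.014],[0,0,-0.018],[0,0,-0.019],[0,0,-0.0195]], twist=[0,0,0,0,0])

```text
time: 12.05
ee_pos: [0.492, 0.07, 0.1024]
tcp_rot: [3.142, -0.0, 1.571]
wrist_force: [0.5, -0.0, -1.2]
width: 0.0406
grasp_force: 60.7
```

Call:
play_rows(linear=[[0,0,-0.001],[0,0,-0.002],[0,0,-0.002]], twist=[0,0,0])

```text
time: 12.35
ee_pos: [0.4921, 0.07, 0.1019]
tcp_rot: [3.141, 0.0, 1.571]
wrist_force: [-6.7, -0.5, 15.3]
width: 0.04
grasp_force: 62.7
```

Call:
play_rows(linear=[[0,0,0],[0,0,0],[0,0,0],[0,0,0],[0,0,0.01],[0,0,0.03],[0,0,0.06],[0,0,0.1],[0,0,0.13],[0,0,0.14],[0,0,0.14]], twist=[0,0,0,0,0,0,0,0,0,0,0], gripper=-0.22)

```text
time: 13.45
ee_pos: [0.4922, 0.07, 0.2417]
tcp_rot: [3.139, 0.0, 1.571]
wrist_force: [0.5, -1.0, -0.6]
width: 0.0522
grasp_force: 0.0
```

```bash
python3 - <<'E'
from h import *
s=robot.state(); print(s['time'],s['ee_pos'])
im,d,m=grab('wrist'); save(im,'w5.png'); np.savez('wrist5.npz',im=im,d=d,**m)
P=cloud(d,m)
q=P[(im.max(-1)<70)&(P[...,2]>.03)&(P[...,2]<.055)&(abs(P[...,0]-.492)<.045)&(abs(P[...,1]-.07)<.07)]
print(len(q),np.median(q,0),q.min(0),q.max(0))
g=q[:,:]-q.mean(0); print(np.linalg.lstsq(np.c_[q[:,:2],np.ones(len(q))],q[:,2],rcond=None)[0])
E
```

```text
13.45 [0.49223076 0.06998574 0.24167705]
7969 [0.49198821 0.07656281 0.04276271] [0.47073568 0.01910651 0.03002169] [0.51283279 0.12153931 0.04554756]
[-0.00382196 -0.0112909   0.04520309]
```

View pics/w5.png

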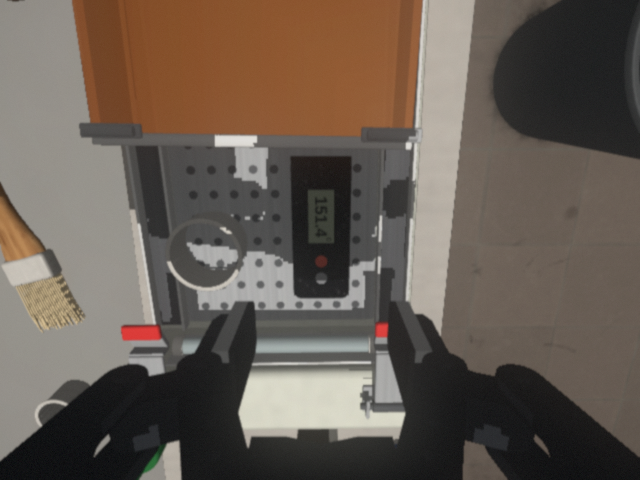

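Thermometer lies flat on the bed (center (321,226), top 43 mm high), ring cutter untouched at (205,253). Now I go to the knobs.

Call:
play_rows(linear=[[0,0.01,0.005],[-0.005,0.04,0.02],[-0.015,0.085,0.04],[-0.025,0.13,0.05],[-0.032,0.165,0.05],[-0.036,0.185,0.05],[-0.037,0.19,0.05],[-0.037,0.19,0.05]], twist=[0,0,0,0,0,0,0,0], gripper=1)

```text
time: 14.3
ee_pos: [0.4546, 0.2604, 0.2895]
tcp_rot: [-3.14, 0.001, 1.572]
wrist_force: [0.0, 0.2, 0.3]
width: 0.0
grasp_force: 0.0
```

```bash
python3 - <<'E'
from h import *
s=robot.state(); print(s['time'],s['ee_pos'],s['width'])
im,d,m=grab('wrist'); save(im,'w6.png'); np.savez('wrist6.npz',im=im,d=d,**m)
P=cloud(d,m)
k=((im.max(-1)<60)&(P[...,2]>.06)&(P[...,2]<.08)&(P[...,1]>.24)&(P[...,1]<.4)).astype(np.uint8)
c,l,st,ce=cv2.connectedComponentsWithStats(k)
for i in range(1,c):
    if st[i,4]>40: q=P[l==i]; print(st[i],ce[i],np.median(q,0).round(4),q.min(0).round(4),q.max(0).round(4))
E
```

```text
14.3 [0.45464067 0.26044463 0.28953441] 3.0512163133125395e-05
[221 154  38  27 778] [239.6503856  168.10025707] [0.3954 0.302  0.0736] [0.3795 0.2939 0.06  ] [0.4065 0.3113 0.0764]
[390 157  38  26 759] [407.6969697  171.08036891] [0.5156 0.3003 0.0735] [0.5047 0.2926 0.0601] [0.5303 0.3096 0.0759]
[260 180 129   7 385] [322.51168831 183.59220779] [0.4534 0.2906 0.0672] [0.4082 0.2898 0.06  ] [0.5025 0.2926 0.0762]
```

View pics/w6.png

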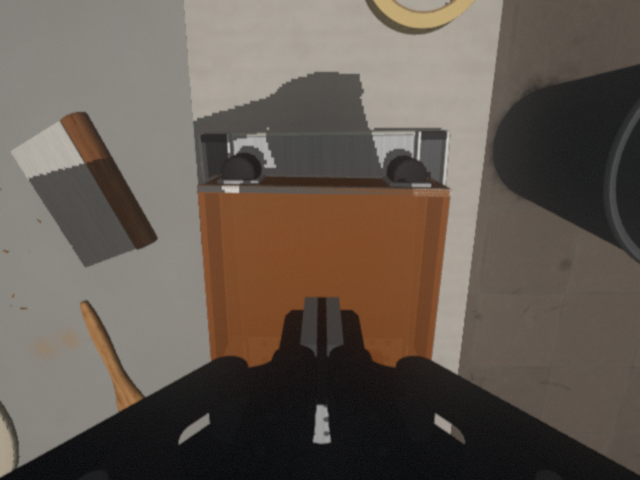

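Knobs at (240,168) and (408,171), i.e. x 0.395/0.518, outer y ≈ 0.311; opening ≈ 0.143 m.

Call:
play_rows(linear=[[-0.01,0.015,0],[-0.03,0.045,-0.005],[-0.05,0.07,-0.03],[-0.0595,0.0845,-0.06],[-0.0595,0.0845,-0.1],[-0.0595,0.0845,-0.135],[-0.0595,0.0845,-0.16],[-0.0595,0.0845,-0.17],[-0.0595,0.0845,-0.1705]], twist=[0,0,0,0,0,0,0,0,0])

```text
time: 15.25
ee_pos: [0.3957, 0.3437, 0.1192]
tcp_rot: [-3.14, 0.001, 1.57]
wrist_force: [-0.8, -0.5, 0.4]
width: -0.0001
grasp_force: 0.0
```

Call:
play_rows(linear=[[0,-0.008,0],[0,-0.016,0],[0,-0.021,0],[0,-0.026,0],[0,-0.031,0],[0,-0.036,0],[0,-0.038,0]], twist=[0,0,0,0,0,0,0])

```text
time: 15.95
ee_pos: [0.3956, 0.3061, 0.12]
tcp_rot: [3.141, 0.0, 1.571]
wrist_force: [-0.1, 1.7, 0.8]
width: 0.0
grasp_force: 1.0
```

Call:
play_rows(linear=[[0,-0.004,0],[0,-0.008,0],[0,-0.012,0]], twist=[0,0,0])

```text
time: 16.25
ee_pos: [0.3955, 0.2942, 0.1199]
tcp_rot: [3.141, -0.0, 1.571]
wrist_force: [0.5, 2.9, 1.9]
width: 0.0
grasp_force: 1.7
```

```bash
cat > g.py <<'E'
from h import *
# knob positions from the scene/top views are partly hidden: use guard's rear edge & front bar from depth in top view
im,d,m=grab('top'); P=cloud(d,m); s=robot.state()
print(s['time'],s['ee_pos'],s['wrist_force'])
H,S,V=cv2.split(cv2.cvtColor(im,cv2.COLOR_RGB2HSV))
am=(abs(H.astype(int)-12)<7)&(S>130)&(P[...,2]>.07)&(P[...,2]<.095)
for x in np.arange(.37,.55,.02):
    q=P[am&(abs(P[...,0]-x)<.01)]
    if len(q)>20: print(round(x,2),len(q),np.percentile(q[:,1],[1,99]).round(4))
E
python3 g.py
```

```text
16.3 [0.39543725 0.29370411 0.11978921] [1.01589236 0.06162429 0.85111256]
0.37 214 [0.1197 0.2289]
0.39 340 [0.1199 0.2351]
0.41 342 [0.115  0.2411]
0.43 362 [0.1152 0.2415]
0.45 359 [0.1155 0.2471]
0.47 387 [0.1159 0.2561]
0.49 398 [0.1161 0.262 ]
0.51 402 [0.1164 0.2648]
0.53 387 [0.1221 0.2631]
0.55 74 [0.1223 0.261 ]
```

Call:
play_rows(linear=[[0,-0.004,0],[0,-0.009,0],[0,-0.014,0],[0,-0.014,0],[0,0.02,0],[0.01,0.05,0],[0.05,0.05,0],[0.095,0.05,0],[0.12,0.05,0],[0.123,0.05,0],[0.123,0.05,0]], twist=[0,0,0,0,0,0,0,0,0,0,0])

```text
time: 17.4
ee_pos: [0.5183, 0.344, 0.1192]
tcp_rot: [-3.14, 0.001, 1.57]
wrist_force: [-0.7, -0.1, -0.2]
width: -0.0001
grasp_force: 0.0
```

```bash
cat > k.py <<'E'
from h import *
s=robot.state(); print(s['time'],s['ee_pos'],s['wrist_force'])
im,d,m=grab('top'); P=cloud(d,m)
H,S,V=cv2.split(cv2.cvtColor(im,cv2.COLOR_RGB2HSV))
am=(abs(H.astype(int)-12)<7)&(S>130)&(P[...,2]>.07)&(P[...,2]<.095)
X=[];Y=[]
for x in np.arange(.40,.525,.01):
    q=P[am&(abs(P[...,0]-x)<.005)]
    if len(q)>20: X.append(x);Y.append(np.percentile(q[:,1],2))
p=np.polyfit(np.array(X)-.456,Y,1); print('front y, rack',p[1],p[0])
E
python3 k.py
```

```text
17.4 [0.51831514 0.34399516 0.11919003] [-0.66895445 -0.12583449 -0.24482529]
front y, rack 0.10407199452802797 0.02134395068583258
```

Call:
play_rows(linear=[[0,-0.015,0],[0,-0.035,0],[0,-0.048,0],[0,-0.054,0],[0,-0.059,0],[0,-0.065,0],[0,-0.071,0],[0,-0.077,0],[0,-0.083,0],[0,-0.089,0],[0,-0.095,0],[0,-0.1,0],[0,-0.105,0],[0,-0.105,0]], twist=[0,0,0,0,0,0,0,0,0,0,0,0,0,0])

```text
time: 18.85
ee_pos: [0.5186, 0.2389, 0.1199]
tcp_rot: [-3.142, 0.0, 1.571]
wrist_force: [0.5, 0.9, 0.0]
width: -0.0001
grasp_force: 0.0
```

```bash
python3 k.py
```

```text
18.85 [0.51856565 0.23892727 0.11991149] [0.45240311 0.94150334 0.03800657]
front y, rack 0.06027831007085149 0.014861953996528145
```

Call:
play_rows(linear=[[0,0.01,0],[-0.005,0.035,0],[-0.045,0.035,0],[-0.09,0.035,0],[-0.12,0.035,0],[-0.123,0.033,0],[-0.123,0.02,0],[-0.123,0.01,0]], twist=[0,0,0,0,0,0,0,0])

```text
time: 19.7
ee_pos: [0.3964, 0.2487, 0.12]
tcp_rot: [3.141, -0.0, 1.571]
wrist_force: [0.6, 0.3, -0.6]
width: -0.0001
grasp_force: 0.0
```

```bash
cat > b.py <<'E'
from h import *
s=robot.state(); print(s['time'],s['ee_pos'],s['wrist_force'])
im,d,m=grab('top'); P=cloud(d,m); np.savez('last.npz',im=im,d=d,**m)
H,S,V=cv2.split(cv2.cvtColor(im,cv2.COLOR_RGB2HSV))
am=(abs(H.astype(int)-12)<7)&(S>130)&(P[...,2]>.07)&(P[...,2]<.095)
for x in np.arange(.37,.55,.015):
    q=P[am&(abs(P[...,0]-x)<.0075)]
    if len(q)>20: print(round(x,3),len(q),np.percentile(q[:,1],[1,3,98]).round(4))
k=(im.max(-1)<70)&(P[...,2]>.055)&(P[...,2]<.08)&(P[...,1]>.16)&(P[...,1]<.34)&(P[...,0]>.36)&(P[...,0]<.55)
c,l,st,ce=cv2.connectedComponentsWithStats(k.astype(np.uint8))
for i in range(1,c):
    if st[i,4]>8: q=P[l==i]; print('knob',st[i],np.median(q,0).round(4),q.min(0).round(4),q.max(0).round(4))
E
python3 b.py
```

```text
19.7 [0.3964148  0.24873551 0.1199903 ] [ 0.64066628  0.29288138 -0.58953785]
0.37 213 [0.0636 0.0663 0.1804]
0.385 263 [0.0638 0.0665 0.184 ]
0.4 267 [0.0612 0.0638 0.1871]
0.415 286 [0.0587 0.0614 0.1882]
0.43 260 [0.0588 0.0615 0.1876]
0.445 284 [0.0589 0.0616 0.1906]
0.46 284 [0.0591 0.0618 0.1963]
0.475 296 [0.0593 0.0619 0.202 ]
0.49 298 [0.0593 0.0621 0.2028]
0.505 300 [0.0595 0.0621 0.2032]
0.52 295 [0.0623 0.0651 0.2033]
0.535 283 [0.0625 0.0652 0.2037]
knob [274 213   5  10  35] [0.5155 0.2176 0.0718] [0.5047 0.2119 0.058 ] [0.5292 0.2235 0.0783]
```

Call:
play_rows(linear=[[0,-0.005,0],[0,-0.01,0],[0,-0.015,0],[0,-0.02,0],[0,-0.025,0],[0,-0.03,0],[0,-0.035,0],[0,-0.04,0],[0,-0.044,0]], twist=[0,0,0,0,0,0,0,0,0])

```text
time: 20.65
ee_pos: [0.3955, 0.205, 0.12]
tcp_rot: [3.141, 0.0, 1.571]
wrist_force: [2.5, 3.8, -0.3]
width: -0.0001
grasp_force: 1.7
```

Call:
play_rows(linear=[[0,0.015,0],[0.01,0.03,0],[0.05,0.03,0],[0.095,0.03,0],[0.12,0.03,0],[0.123,0.025,0],[0.123,0.01,0],[0.123,0.003,0]], twist=[0,0,0,0,0,0,0,0])

```text
time: 21.45
ee_pos: [0.5173, 0.2071, 0.1195]
tcp_rot: [-3.139, 0.0, 1.57]
wrist_force: [1.4, 4.6, -1.9]
width: -0.0001
grasp_force: 2.2
```

```bash
python3 b.py
```

```text
21.45 [0.51728592 0.20706538 0.11950654] [ 1.41175854  4.57675862 -1.90489154]
0.37 119 [0.0262 0.029  0.1241]
0.385 211 [0.0263 0.0289 0.1253]
0.4 218 [0.0259 0.0265 0.1281]
0.415 228 [0.0236 0.0263 0.1311]
0.43 231 [0.0238 0.0264 0.134 ]
0.445 249 [0.0239 0.0268 0.137 ]
0.46 213 [0.0245 0.0268 0.1318]
0.475 234 [0.0266 0.0292 0.1347]
0.49 221 [0.0268 0.0293 0.1367]
0.505 228 [0.0269 0.0297 0.1365]
0.52 233 [0.0294 0.0321 0.1409]
0.535 230 [0.0299 0.0325 0.1438]
0.55 69 [0.0298 0.0327 0.1414]
```

Call:
play_rows(linear=[[0,-0.004,0],[0,-0.008,0],[0,-0.012,0],[0,-0.015,0],[0,-0.018,0],[0,-0.018,0]], twist=[0,0,0,0,0,0])

```text
time: 22.1
ee_pos: [0.5182, 0.1908, 0.1199]
tcp_rot: [3.141, -0.001, 1.571]
wrist_force: [0.4, 3.3, -1.9]
width: 0.0001
grasp_force: 2.0
```

Call:
play_rows(linear=[[0,0.015,0],[-0.01,0.025,0],[-0.05,0.025,0],[-0.095,0.025,0],[-0.12,0.025,0],[-0.123,0.02,0],[-0.123,0.01,0],[-0.123,0.006,0],[-0.123,0.003,0],[-0.123,0,0]], twist=[0,0,0,0,0,0,0,0,0,0])

```text
time: 23.1
ee_pos: [0.3962, 0.1905, 0.1199]
tcp_rot: [3.141, -0.001, 1.569]
wrist_force: [0.4, 6.8, -0.5]
width: 0.0001
grasp_force: 3.1
```

Call:
play_rows(linear=[[0,-0.003,0],[0,-0.006,0],[0,-0.006,0]], twist=[0,0,0])

```text
time: 23.4
ee_pos: [0.3957, 0.1841, 0.1198]
tcp_rot: [-3.141, 0.0, 1.57]
wrist_force: [-0.3, -0.1, 0.4]
width: -0.0001
grasp_force: 0.0
```

Call:
play_rows(linear=[[0,0.015,0],[0.01,0.02,0],[0.05,0.02,0],[0.095,0.02,0],[0.12,0.02,0],[0.123,0.015,0],[0.123,0.008,0],[0.123,0.005,0],[0.123,0.002,0],[0.123,-0.001,0],[0.123,-0.004,0]], twist=[0,0,0,0,0,0,0,0,0,0,0])

```text
time: 24.5
ee_pos: [0.5181, 0.1806, 0.1201]
tcp_rot: [-3.141, -0.001, 1.571]
wrist_force: [-1.4, 8.6, 0.6]
width: -0.0005
grasp_force: 5.1
```

```bash
python3 b.py
```

```text
24.5 [0.51805675 0.18059313 0.12005253] [-1.42680756  8.63981092  0.58910303]
0.37 132 [0.0135 0.0177 0.101 ]
0.385 158 [0.0232 0.0261 0.1013]
0.4 215 [0.002  0.0049 0.1033]
0.415 221 [0.0022 0.0052 0.1069]
0.43 224 [0.0025 0.0048 0.1098]
0.445 221 [0.0022 0.0049 0.1101]
0.46 223 [0.0022 0.0049 0.1048]
0.475 218 [-0.0004  0.0025  0.1077]
0.49 229 [-0.0005  0.0022  0.1065]
0.505 222 [-0.0003  0.0024  0.1098]
0.52 219 [0.0033 0.0051 0.1111]
0.535 180 [0.0273 0.0299 0.114 ]
0.55 21 [0.0304 0.0315 0.1093]
```

Call:
play_rows(linear=[[0,0.012,0],[-0.01,0.02,0],[-0.05,0.02,0],[-0.095,0.02,0],[-0.12,0.02,0],[-0.123,0.015,0],[-0.123,0.008,0],[-0.123,0.004,0],[-0.123,0.001,0],[-0.123,-0.001,0],[-0.123,-0.002,0]], twist=[0,0,0,0,0,0,0,0,0,0,0])

```text
time: 25.65
ee_pos: [0.3961, 0.1787, 0.1199]
tcp_rot: [3.141, -0.001, 1.57]
wrist_force: [-0.1, 9.8, -0.1]
width: 0.0001
grasp_force: 4.9
```

Call:
play_rows(linear=[[0,-0.001,0],[0,-0.002,0],[0,-0.002,0]], twist=[0,0,0])

```text
time: 25.95
ee_pos: [0.396, 0.1782, 0.12]
tcp_rot: [3.14, -0.005, 1.569]
wrist_force: [-0.1, 21.8, -2.2]
width: -0.0
grasp_force: 11.1
```

Call:
play_rows(linear=[[0,0.012,0],[0.01,0.02,0],[0.05,0.02,0],[0.095,0.02,0],[0.12,0.02,0],[0.123,0.015,0],[0.123,0.008,0],[0.123,0.005,0],[0.123,0.003,0],[0.123,0.002,0],[0.123,0.001,0]], twist=[0,0,0,0,0,0,0,0,0,0,0])

```text
time: 27.05
ee_pos: [0.5175, 0.1798, 0.1198]
tcp_rot: [3.141, -0.005, 1.57]
wrist_force: [2.1, 22.8, -5.5]
width: 0.0003
grasp_force: 11.3
```

Call:
play_rows(linear=[[0,-0.001,0],[0,-0.002,0],[0,-0.002,0]], twist=[0,0,0])

```text
time: 27.35
ee_pos: [0.5175, 0.1795, 0.1199]
tcp_rot: [3.14, -0.008, 1.57]
wrist_force: [3.4, 30.6, -6.1]
width: 0.0002
grasp_force: 15.1
```

Call:
play_rows(linear=[[0,0.01,0],[0,0.035,0.005],[0,0.05,0.03],[-0.03,0.03,0.08],[-0.06,0,0.13],[-0.06,-0.04,0.16],[-0.06,-0.085,0.16],[-0.06,-0.1,0.16],[-0.06,-0.1,0.16]], twist=[0,0,0,0,0,0,0,0,0])

```text
time: 28.25
ee_pos: [0.458, 0.073, 0.2808]
tcp_rot: [3.14, 0.001, 1.567]
wrist_force: [-0.6, 0.2, -0.4]
width: 0.0
grasp_force: 0.0
```

```bash
cat > c.py <<'E'
from h import *
s=robot.state(); print(s['time'],s['ee_pos'],s['wrist_force'])
for n in('scene','top','wrist'):
    im,d,m=grab(n); P=cloud(d,m); np.savez('c_%s.npz'%n,im=im,d=d,**m)
    H,S,V=cv2.split(cv2.cvtColor(im,cv2.COLOR_RGB2HSV))
    mk=((H<6)|(H>174))&(S>170)&(V>70)&(P[...,2]>.05)&(P[...,2]<.13)
    c,l,st,ce=cv2.connectedComponentsWithStats(mk.astype(np.uint8))
    for i in range(1,c):
        if st[i,4]>8: q=P[l==i]; print(n,st[i],ce[i].round(1),np.median(q,0).round(4))
    save(im,'c_%s.png'%n)
E
python3 c.py; python3 b.py
```

```text
28.25 [0.45797678 0.07300809 0.2808278 ] [-0.63185372  0.19219269 -0.44014072]
scene [375 232  10   6  24] [379.3 234.3] [0.5387 0.0232 0.098 ]
scene [327 265   9   7  29] [330.6 267.4] [0.3812 0.0208 0.0981]
scene [431 275  12  20 175] [437.5 285.1] [ 0.4823 -0.1433  0.0794]
scene [348 301   5   9  40] [350.  305.1] [ 0.3534 -0.0473  0.0629]
top [406 227   4   6  15] [407.9 229.2] [ 0.4856 -0.14    0.089 ]
wrist [417 303  33  11 356] [432.8 308. ] [0.5364 0.024  0.0971]
wrist [198 305  33  12 360] [214.7 310.8] [0.3821 0.0218 0.0972]
28.4 [0.45806573 0.07591932 0.27975502] [-0.76596585  0.06775383  0.18984554]
0.46 51 [0.0159 0.016  0.1184]
0.475 100 [-0.143   0.0159  0.1266]
knob [295 214   3   9  22] [0.5153 0.163  0.0726] [0.5072 0.16   0.0558] [0.527  0.166  0.0784]
```

View pics/c_wrist.png

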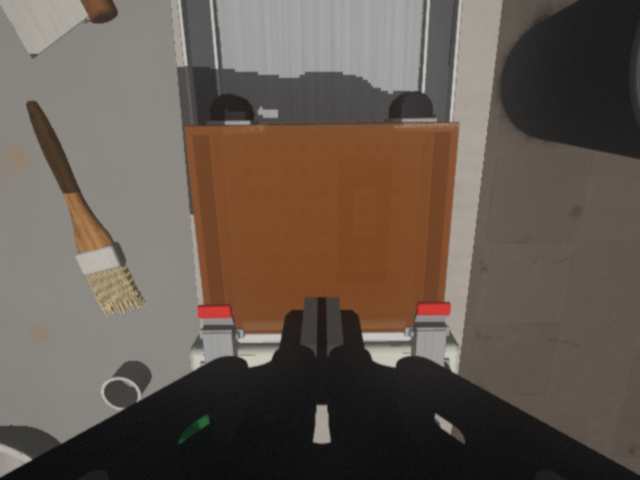

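```bash
python3 - <<'E'
from h import *
z=np.load('c_wrist.npz'); im,d,m=z['im'],z['d'],{k:z[k] for k in('intrinsics','R','t')}
P=cloud(d,m)
k=(im.max(-1)<60)&(P[...,2]>.066)&(P[...,2]<.08)&(P[...,1]>.12)&(P[...,1]<.2)
for a,b in((.37,.42),(.49,.545)):
    q=P[k&(P[...,0]>a)&(P[...,0]<b)]; print(len(q),np.median(q,0),np.percentile(q,[1,99],axis=0)) if len(q) else 0
E
```

```text
839 [0.3958509  0.15770272 0.07365114] [[0.38353435 0.15067535 0.06761103]
 [0.40773067 0.1664561  0.07541788]]
757 [0.51847782 0.15959834 0.07358662] [[0.506547   0.15299917 0.06773698]
 [0.53013015 0.16821578 0.0752078 ]]
```

Guard shut and square: rear knobs at rows ~107, front edge at row 332 under both red latch tabs (215,311) and (433,308), which are back at rest height (97–98 mm). The bottle is standing too, so I hand in.

```bash
python3 -c "
from rig import workorder; print(workorder.job_done())"
```

```text
the job is handed in; nothing more can be done
None
```

The job is handed in, with no verdict returned: the brown bottle stands upright right of the steriliser, the thermometer lies display up on the bed beside the ring cutter, and the guard is shut with both latches reading back at their rest height.

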